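Unbolt the test chamber and hold its lid open at 45 degrees

ROBOT

A 6-joint arm with a two-finger parallel gripper is mounted at the origin on the work surface. World frame = base frame: x ahead of the robot, y to its left, z up, the work surface at z = 0. Lengths are in m, angles in rad, forces in N, time in s.
With the tool pointing down it reaches from about 0.4 to 0.925 m from the base axis. Payload 12.5 kg.
Tool frame: the origin (TCP) lies on the centre line of the jaws, within the pads' length; the fingertips stand 25 mm ahead of it and the grasp point (between the pads) lies 6 mm ahead of it; z points along the fingers, y is the line along which they close (so a half turn about z gives the same grasp; the last joint's range is limited). The gripper opens to 95 mm and grips with 3 to 60 N. Pads are 20 mm wide; open, the fingers measure 119 mm over their backs; the gripper's body (75 mm by 180 mm) begins 59 mm behind the grasp point.
Start: joints at [-1.347, 0.491, 1.559, -0, 1.092, -0.106], TCP at [0.202, -0.591, 0.24] pointing down, gripper open.
Joint ranges: [-3.1, 3.1], [-0.84, 2.19], [0.05, 2.79], [-1.13, 4.28], [0.06, 2.93], [-2.69, 2.69]. Speed limits (rad/s): [2.22, 2.22, 2.79, 3.14, 3.14, 3.14].

INTERFACE

Orientations are given as a unit quaternion [w, x, y, z].
In Python, from rig import bot, status, cams gives the robot as it stands. Calls block until the motion is done:
- bot.movep(position, orientation): joint-space move of the TCP to a pose.
- bot.move_linear(position, frame=None, rate=0.15, f_stop=None): straight line of the TCP; frame=None keeps the orientation; rate is the mean speed in m/s. With f_stop (N) it stops when the force on the tool has changed by that much, and returns True; else False.
- bot.movej(angles): joint-space move.
- bot.command_gripper(opening, grasp_force=None): opening from 0.0 (shut) to 1.0 (fully open); grasp_force is the grip in N (None keeps the last); returns when the fingers have stopped.
- bot.pause(seconds).
- bot.solve_ik(position, orientation): joint angles nearest the present ones, or None.
- status.read_state(): the state.
- cams.grab_frame(name): name is "scene" or "top"; returns a dict with "frame" (420x560x3 uint8, red, green, blue), "depth" (420x560 float32, m along the optical axis (not along the pixel's ray), 0 where there is no reading), "fx", "fy", "cx", "cy" (pixels), "R" (3x3) and "t" (3): a world point X has camera coordinates R X + t. Camera axes: x right, y down, z forward; pixel columns grow to the right and rows downward; lengths in m; the calibration is good to about 2 mm. A picture is of the moment at which its call begins.
A pose or a line that the arm cannot do raises bot.MotionError and nothing moves.
- bot.close_job(): hands the job in; it is judged then, once.
The state is a dict: "time_s": time; "joint_positions": joint angles; "joint_vel": joint speeds; "joint_efforts": joint torques, N m; "eef_pos": TCP position; "tcp_rot": TCP orientation; "force": force on the tool from outside, world axes, zero at the start; "wrist_torque": the same for the moment, N m; "grip_width": opening from 0.0 (shut) to 1.0 (fully open); "finger_force": force on a finger pad.
Only numpy, scipy, OpenCV 4.12 (cv2) and the standard library are available. Lean on these libraries where they do the work, as an engineer would, in place of code of your own. Each camera call takes 0.05 s, during which the arm holds its last target. There are 200 camera calls.

TASK

Slide the bolt of the shielded test chamber fully back until you feel it meet its stop, then lift the lid by its handle and hold it open at 45 degrees so that the cell inside can be looked at. The lid falls shut by itself: finish while still holding it there with the gripper, the bolt left fully back, and leave the other things on the bench where they are.

Things in the scene. Friction and masses are not known exactly. Their poses are not given: they have to be found in the camera images.
- chamber: Grey steel test chamber fixed to the bench: an open tub 180 mm (its x) by 280 mm (its y) by 100 mm high with an aluminium lid on it. Origin at the centre of its underside; its z is up, its -x side is the front, roughly facing the robot, where the bolt sits; the lid is hinged along the opposite (+x) rim.
- lid (a joint): Opening angle of the lid, rad: 0 shut (level), 0.785 is 45 degrees, stop at 1.45. The lid weighs about 0.5 kg (it varies), has no spring and hardly any friction and falls shut when let go. A tongue 30 mm wide on its front edge, 15 to 45 mm to the -y side of the chamber's middle, lies under the bolt, so it lifts only once the bolt is back.
- lid_hinge (a point): Point on the lid's hinge axis, at its middle: 90 mm to +x of the chamber's middle, 100 mm above the bench. The axis is parallel to the chamber's y.
- lid_handle (a point): Middle of the grip of the lid's steel bow handle: a round bar 12 mm thick, 100 mm long, parallel to the chamber's y, its centre line 35 mm above the lid's upper face. With the lid shut it is 135 mm to -x of the hinge axis and 41 mm above it, 45 mm behind the chamber's front face. The lid is 6 mm thick, its upper face 107 mm above the bench when shut.
- bolt (a joint): Travel of the bolt, m: it slides parallel to the chamber's y, towards +y to unbolt; 0 is fully across the tongue, 0.055 is fully back against its stop. Takes about 3 N to slide and stays where it is left.
- bolt_knob (a point): On the axis of the bolt's black upright knob, a round post 14 mm in diameter on the bolt rod (10 mm thick, its axis 113 mm above the bench, 18 mm in front of the chamber's front face). The point is 137 mm above the bench, the knob's top 150 mm. Rod guides with tops 124 mm above the bench stand to its -y and +y; at the stop it all but touches the +y one. It is 63 mm in front of the handle's line.
- beaker: Bystander: glass beaker, 68 mm across, 90 mm high, beside the chamber; origin at the centre of its underside. Leave alone.
- reagent_jar: Bystander: amber jar with black cap, 60 mm across, 90 mm high; origin at the centre of its underside. Leave alone.
- wash_bottle: Bystander: white bottle with red cap, 64 mm across, 170 mm high; origin at the centre of its underside. Leave alone.
- vial: Bystander: small capped vial, 26 mm across, 50 mm high; origin at the centre of its underside. Leave alone.
- stopper: Bystander: black rubber stopper, 32 mm across, 28 mm high; origin at the centre of its underside. Leave alone.
- spatula: Bystander: flat steel lab spatula, 188 mm long, 6 mm thick, lying in front of the chamber; origin at the middle of its underside. Leave alone.

How it is judged:
By the outcome, as a careful person would: the job done as asked, in the order asked, and still so for the second after the job is handed in, while the arm keeps its last pose, push and grip.
It also fails if it takes over 43 s, if anything falls off the work surface, if the arm or the gripper's body presses on something with over 40 N, if the wrist force passes 120 N, or if a joint passes its speed limit or range.

## Working session

There is one attempt and no reset: what is moved stays moved. The work goes in short steps, each a Python script; the robot and the scene stay as the last script left them, time stands still between calls to the robot, and variables do not carry over. Pictures are saved under pics/ and viewed, at most 10 in all, crops included, and the job is handed in when it is done.

```bash
ls; mkdir -p pics; python3 - <<'E'
from rig import bot,status,cams
import cv2,numpy as np
for n in("scene","top"):
    d=cams.grab_frame(n); cv2.imwrite(f"pics/{n}0.png",d["frame"][:,:,::-1]); np.savez(f"{n}0.npz",**d)
    print(n,(-d["R"].T@d["t"]).round(3),d["fx"],d["R"].round(2).tolist())
print(status.read_state())
E
```

```text
pics
scene [ 0.812 -0.333  0.736] 399.17139073157034 [[0.85, 0.53, 0.02], [0.45, -0.7, -0.56], [-0.29, 0.48, -0.83]]
top [0.402 0.06  1.117] 422.9388393621668 [[-0.03, -1.0, 0.03], [-0.98, 0.02, -0.19], [0.19, -0.03, -0.98]]
{'time_s': 0.1, 'joint_positions': array([-1.34661924e+00,  4.91485091e-01,  1.55939581e+00, -2.26504089e-05,
        1.09168455e+00, -1.05604032e-01]), 'joint_vel': array([ 0.00093209, -0.00171176, -0.00040529,  0.00057903, -0.00175806,
        0.00045106]), 'joint_efforts': array([ 4.45623838e-03, -6.13620114e+01, -2.58606058e+01,  6.93661650e-02,
        4.70131938e-02, -5.04421405e-05]), 'eef_pos': array([ 0.2023692 , -0.59112876,  0.23912647]), 'tcp_rot': array([-4.84949034e-04,  9.86435351e-01,  1.64149509e-01, -3.88498595e-05]), 'force': array([ 0.53426911, -0.07543084, -0.3251577 ]), 'wrist_torque': array([-0.04248134,  0.03938597,  0.02423232]), 'finger_force': 0.0, 'grip_width': 0.9995949592013901}
```

View pics/scene0.png

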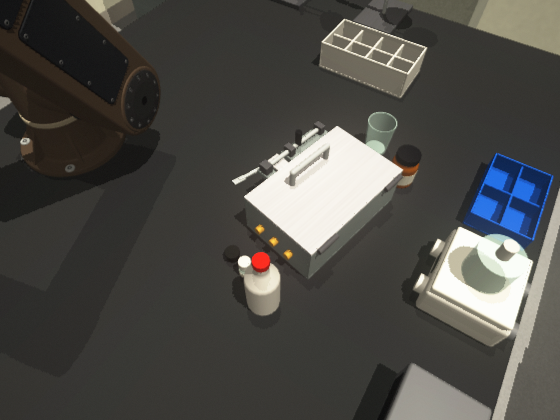

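View pics/top0.png

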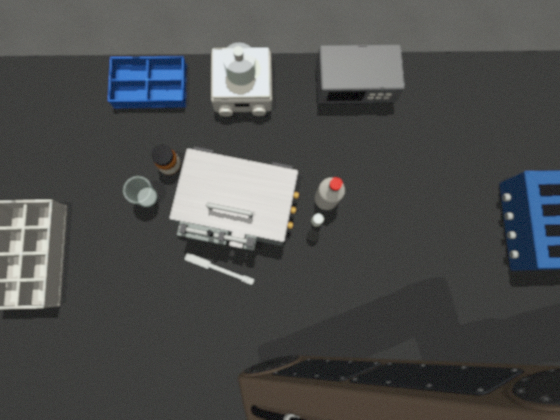

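Scene view: the chamber is in the middle, with the handle at (310,163), the knob at (298,137) and the wash bottle, vial and stopper to its -y side. In the top view the handle is at about (230,210) and the bolt at about (215,235). Next I get positions from the depth of both views.

```bash
cat > h.py <<'E'
import numpy as np,cv2
def cloud(d):
    v,u=np.indices(d["depth"].shape); z=d["depth"].astype(float)
    P=np.stack([(u-d["cx"])/d["fx"]*z,(v-d["cy"])/d["fy"]*z,z],-1)
    X=(P-d["t"])@d["R"]; X[z==0]=np.nan; return X
def proj(d,p):
    c=d["R"]@np.array(p)+d["t"]; return np.array([c[0]/c[2]*d["fx"]+d["cx"],c[1]/c[2]*d["fy"]+d["cy"]])
E
python3 - <<'E'
from h import *
for n,box in(("scene",(235,120,410,270)),("top",(165,145,305,262))):
    d=dict(np.load(f"{n}0.npz")); X=cloud(d); x0,y0,x1,y1=box
    Q=X[y0:y1,x0:x1].reshape(-1,3); 
    L=Q[(Q[:,2]>.098)&(Q[:,2]<.113)]
    print(n,"lid z",np.median(L[:,2]),cv2.minAreaRect((L[:,:2]*1000).astype(np.float32)))
    H=Q[(Q[:,2]>.13)&(Q[:,2]<.16)]
    lab=cv2.connectedComponentsWithStats(((X[...,2]>.128)&(X[...,2]<.165)).astype(np.uint8))
    for i in range(1,lab[0]):
        if lab[2][i,4]<8: continue
        P=X[lab[1]==i]; 
        if np.linalg.norm(P[:,:2].mean(0)-L[:,:2].mean(0))<.25:
            print(lab[2][i],"c",P.mean(0).round(3),"min",P.min(0).round(3),"max",P.max(0).round(3),cv2.minAreaRect((P[:,:2]*1000).astype(np.float32)))
f=cv2.imread("pics/scene0.png"); a=cv2.resize(f[115:195,225:345],None,fx=6,fy=6,interpolation=cv2.INTER_CUBIC)
cv2.imwrite("pics/crop0.png",a)
E
```

```text
scene lid z 0.10725473172609004 ((605.2205810546875, 90.72701263427734), (382.318359375, 225.1333770751953), 77.31977081298828)
[295 129   7  12  78] c [0.532 0.189 0.143] min [0.524 0.184 0.128] max [0.538 0.198 0.152] ((530.8685913085938, 190.9906463623047), (13.860640525817871, 13.754408836364746), 88.74613952636719)
[290 143  40  37 331] c [0.586 0.141 0.145] min [0.569 0.092 0.128] max [0.602 0.201 0.15 ] ((585.11474609375, 146.00572204589844), (111.01783752441406, 11.993975639343262), 77.10579681396484)
[251 263  21  18 225] c [ 0.64  -0.11   0.141] min [ 0.619 -0.121  0.128] max [ 0.652 -0.088  0.165] ((637.48291015625, -105.89697265625), (33.49884796142578, 24.09674644470215), 37.228431701660156)
top lid z 0.1070277925723995 ((618.8316040039062, 140.4893798828125), (280.0782165527344, 223.6071319580078), 77.22650146484375)
[326 181  15  14  79] c [ 0.63  -0.096  0.139] min [ 0.62  -0.119  0.128] max [ 0.653 -0.085  0.165] ((632.6736450195312, -98.27943420410156), (35.113189697265625, 25.70459747314453), 51.475730895996094)
[206 203  47  14 243] c [0.586 0.146 0.146] min [0.57  0.093 0.129] max [0.601 0.2   0.152] ((586.330810546875, 146.80471801757812), (110.38243865966797, 11.685564994812012), 77.27532196044922)
[206 229   7   7  37] c [0.532 0.192 0.148] min [0.526 0.186 0.137] max [0.54  0.199 0.152] ((532.2938842773438, 192.01385498046875), (12.597931861877441, 13.041254043579102), 47.68510818481445)
```

View pics/crop0.png

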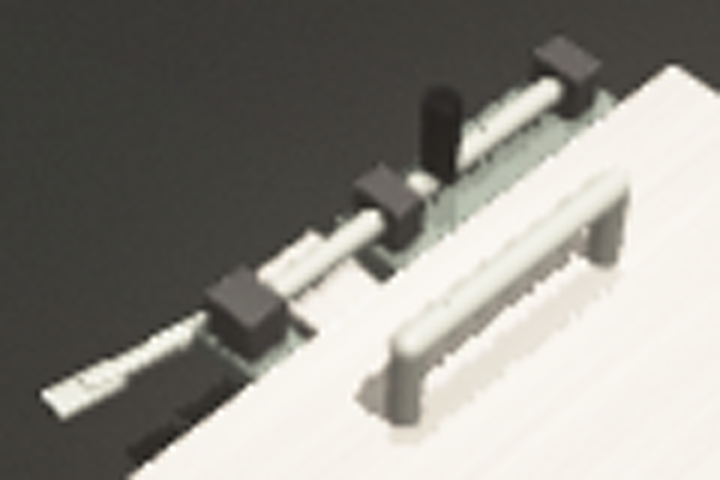

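The crop shows the knob at about (440,130), next to the middle guide, with the far guide at about (570,75). Both views agree:
- **Yaw:** about -12.8°
- **Handle:** (0.586, 0.1465)
- **Knob:** (0.532, 0.1915), top at 0.151

Next: check IK for the whole plan, then go above the knob.

```bash
cat >> h.py <<'E'
from scipy.spatial.transform import Rotation as Ro
YAW=np.deg2rad(-12.8)
ex=np.array([np.cos(YAW),np.sin(YAW),0]); ey=np.array([-np.sin(YAW),np.cos(YAW),0]); ez=np.array([0,0,1.])
HAN=np.array([.586,.1465,.142]); KNOB=np.array([.532,.1915,.137]); HINGE=HAN+.135*ex; HINGE[2]=.100
def ori(s=1,tilt=0):   # tool y = s*ex, z down, tilted with the lid by tilt
    y=s*ex; z=-ez; R=Ro.from_rotvec(ey*tilt)*Ro.from_matrix(np.stack([np.cross(y,z),y,z],1))
    q=R.as_quat(); return R,np.r_[q[3],q[:3]]
def grasp(th,s,frac):  # TCP pose on handle at lid angle th
    p=HINGE+Ro.from_rotvec(ey*th).apply(HAN-HINGE); R,q=ori(s,th*frac)
    return p-.006*R.as_matrix()[:,2],q
E
python3 - <<'E'
from h import *; from rig import bot,status,cams
print(Ro.from_rotvec(ey*.785).apply(HAN-HINGE))
for s in(1,-1):
    print(s,bot.solve_ik([KNOB[0],KNOB[1],.28],ori(s)[1]))
    for f in(0,.5,1): print(f,[bot.solve_ik(*grasp(t,s,f)) for t in(0,.785)])
E
```

```text
[-0.06417532  0.01458027  0.12513171]
1 [ 2.28705626e-01  3.66497318e-01  1.65453663e+00 -4.44089210e-16
  1.12055870e+00  4.52107771e-01]
0 [array([ 1.35661422e-01,  5.64211368e-01,  1.70640368e+00, -4.44089210e-16,
        8.70977608e-01,  3.59063566e-01]), array([ 9.90619060e-02,  5.58764902e-01,  1.45826759e+00, -4.44089210e-16,
        1.12456016e+00,  3.22464050e-01])]
0.5 [array([ 1.35661422e-01,  5.64211368e-01,  1.70640368e+00, -4.44089210e-16,
        8.70977608e-01,  3.59063566e-01]), array([0.05841296, 0.70978858, 1.21532403, 0.10660548, 1.59482158,
       0.26395483])]
1 [array([ 1.35661422e-01,  5.64211368e-01,  1.70640368e+00, -4.44089210e-16,
        8.70977608e-01,  3.59063566e-01]), array([0.03096742, 0.87953586, 1.00221064, 0.19882049, 2.02065676,
       0.26927874])]
-1 None
0 [None, None]
0.5 [None, None]
1 [None, None]
```

```bash
python3 - <<'E'
from h import *; from rig import bot,status,cams
q=ori(1)[1]
bot.movep([KNOB[0],KNOB[1],.24],q)
bot.command_gripper(.5,30)
bot.move_linear([KNOB[0],KNOB[1],.153])
bot.command_gripper(0,30)
s=status.read_state(); print(s["time_s"],s["grip_width"]*95,s["finger_force"],s["eef_pos"],s["force"])
p=s["eef_pos"]; hit=bot.move_linear(list(np.array([KNOB[0],KNOB[1],.153])+.062*ey),rate=.04,f_stop=12)
s=status.read_state(); print(hit,s["time_s"],(s["eef_pos"]-p)@ey,(s["eef_pos"]-p)@ex,s["force"],s["grip_width"]*95)
for n in("scene","top"):
    d=cams.grab_frame(n); cv2.imwrite(f"pics/{n}1.png",d["frame"][:,:,::-1])
E
```

```text
5.4167 13.556054470183675 29.999937415122986 [0.53062706 0.19175153 0.15313176] [-8.09895393  2.15172581  6.43582943]
True 6.6417 0.05301464451655558 -0.0001452343167639685 [-0.92582827 -4.26318034  7.82691795] 13.539694723734215
```

Travel so far is 53 mm. I'll push on slowly to make sure it is on the stop.

```bash
python3 - <<'E'
from h import *; from rig import bot,status,cams
p0=np.array([.53062706,.19175153,.15313176])
for k in range(2):
    p=status.read_state()["eef_pos"]
    hit=bot.move_linear(list(p+.012*ey),rate=.02,f_stop=18)
    s=status.read_state(); print(hit,s["time_s"],(s["eef_pos"]-p0)@ey,s["force"]@ey,s["force"])
d=cams.grab_frame("scene"); cv2.imwrite("pics/s2.png",cv2.resize(d["frame"][60:200,200:400,::-1],None,fx=4,fy=4))
E
```

```text
True 7.0333 0.05304382465112679 -4.623899561885102 [-1.0233814  -4.50922818  5.96324673]
True 7.325 0.053130476923612946 -4.360241730037251 [-0.55666505 -4.34488666  5.71251503]
```

View pics/s2.png

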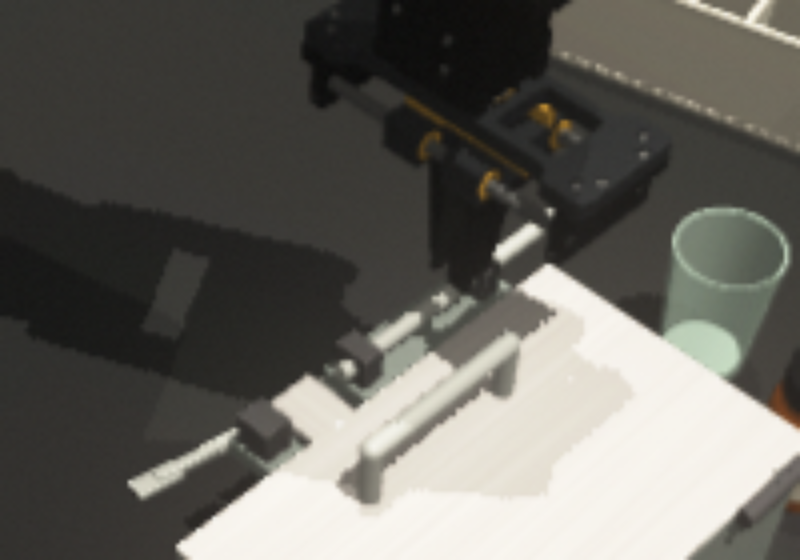

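The motion is stalled by a firm stop at 53.1 mm, and the tongue looks clear. I'll release, lift and measure the knob itself.

```bash
python3 - <<'E'
from h import *; from rig import bot,status,cams
bot.command_gripper(.5)
p=status.read_state()["eef_pos"]
bot.move_linear([p[0],p[1],.24])
bot.movep([HAN[0],HAN[1],.24],ori(1)[1])
k0={}
for n in("scene","top"):
    d0=dict(np.load(f"{n}0.npz")); d=cams.grab_frame(n)
    for nm,dd in(("before",d0),("after",d)):
        X=cloud(dd); m=(X[...,2]>.132)&(X[...,2]<.156)&(np.abs((X-KNOB)@ex)<.016)&((X-KNOB)@ey<.1)&((X-KNOB)@ey>-.03)
        P=X[m]; print(n,nm,m.sum(),((P-KNOB)@ey).mean().round(4) if m.any() else None,((P-KNOB)@ex).mean().round(4))
    cv2.imwrite(f"pics/{n}3.png",d["frame"][:,:,::-1]); 
    if n=="scene": cv2.imwrite("pics/s3.png",cv2.resize(d["frame"][90:200,220:380,::-1],None,fx=5,fy=5,interpolation=cv2.INTER_CUBIC))
print(status.read_state()["time_s"],status.read_state()["force"])
E
```

```text
scene before 69 -0.0022 0.0
scene after 63 0.0503 -0.0
top before 37 0.0005 -0.0002
top after 0 None nan
9.4917 [ 0.16149505 -0.96673581  0.13629395]<stdin>:11: RuntimeWarning: Mean of empty slice.
  ret = ret.dtype.type(ret / rcount)
```

View pics/s3.png

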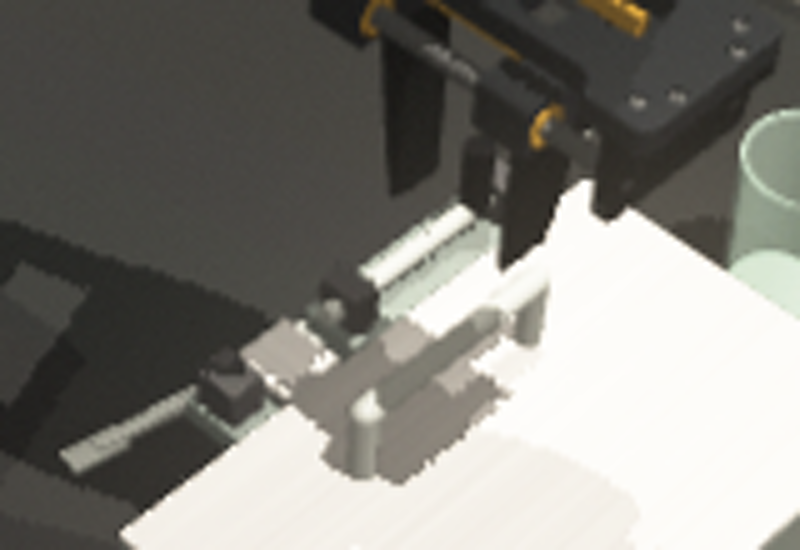

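The knob moved 52.5 mm by camera, so the pads may have met the guide before the bolt met its stop. I'll confirm by pushing it from the -y side with the fingers closed, so no finger overhangs the guide.

```bash
python3 - <<'E'
from h import *; from rig import bot,status,cams
q=ori(1)[1]; K=KNOB.copy(); K[2]=.154
a=K+.020*ey; b=a.copy(); b[2]=.2
bot.command_gripper(0,30)
bot.movep(list(b),q); bot.move_linear(list(a))
log=lambda h:(lambda s:print(h,s["time_s"],(s["eef_pos"]-KNOB)@ey,s["force"]@ey))(status.read_state())
log(0)
h=bot.move_linear(list(K+.055*ey),rate=.03,f_stop=15); log(h)
h=bot.move_linear(list(status.read_state()["eef_pos"]+.010*ey),rate=.02,f_stop=20); log(h)
bot.move_linear(list(status.read_state()["eef_pos"]-.006*ey)); p=status.read_state()["eef_pos"]
bot.move_linear([p[0],p[1],.22])
d=cams.grab_frame("scene")
X=cloud(d); m=(X[...,2]>.132)&(X[...,2]<.156)&(np.abs((X-KNOB)@ex)<.016)&((X-KNOB)@ey<.1)&((X-KNOB)@ey>-.03)
P=X[m]; print(m.sum(),((P-KNOB)@ey).mean())
E
```

```text
0 11.3167 0.01971654554798864 -0.6666772364118494
True 11.9833 0.03534457751346423 -7.266660609386092
True 12.275 0.03543787902246959 -6.751661665534991
66 0.05045369572032404
```

Same position under firm pushes from both sides, so it is the real stop. Now the handle: I'll check the grip and look after a small lift.

```bash
python3 - <<'E'
from h import *; from rig import bot,status,cams
q=ori(1)[1]
log=lambda t:(lambda s:print(t,s["time_s"],s["grip_width"]*95,s["finger_force"],s["eef_pos"].round(4),s["force"].round(1)))(status.read_state())
bot.command_gripper(.5)
bot.movep([HAN[0],HAN[1],.22],q)
bot.move_linear(list(grasp(0,1,1)[0]),rate=.08,f_stop=15)
bot.command_gripper(0,35); log("grip")
for th in np.arange(1,4)*.04:
    p,qq=grasp(th,1,1); bot.move_linear(list(p),qq,rate=.06,f_stop=25); log(th)
d=cams.grab_frame("scene"); cv2.imwrite("pics/s4.png",d["frame"][:,:,::-1])
E
```

```text
grip 16.275 11.032945159366351 35.00008463859558 [0.5849 0.1467 0.148 ] [-5.7  1.6  3.4]
0.04 16.525 11.083674413768904 34.998804330825806 [0.5867 0.1463 0.1529] [-6.5  2.9 -1.5]
0.08 16.775 10.865637251061699 34.99892055988312 [0.5889 0.1458 0.1582] [-6.7  3.2 -0.9]
0.12 17.025 11.54113117094693 34.99893128871918 [0.5913 0.1453 0.1635] [-7.4  3.   0.2]
```

View pics/s4.png

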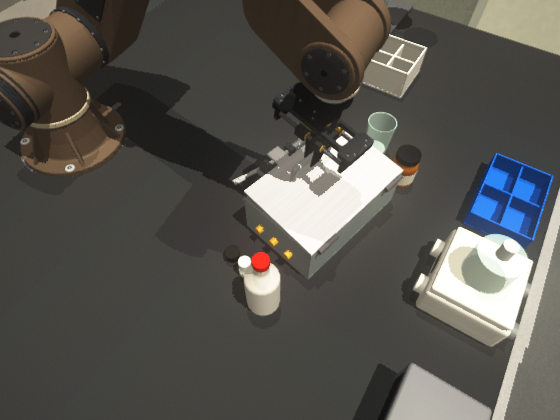

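The gripper is on the handle at about (315,160) and forces are low. I can't judge a 7° opening by eye, so I'll continue in small arcs and measure the lid plane from depth.

```bash
cat >> h.py <<'E'
def lidang(d):
    X=cloud(d).reshape(-1,3); X=X[~np.isnan(X[:,0])]; r=X-HINGE
    x,y,z=r@ex,r@ey,r[:,2]; rad=np.hypot(x,z); 
    m=(x<-.01)&(x>-.19)&(np.abs(y)>.075)&(np.abs(y)<.135)&(z>.0)&(rad<.185)
    x,z=x[m],z[m]
    a=np.arctan2(z,-x)-np.arcsin(np.clip(.007/np.hypot(x,z),0,1)); w=np.hypot(x,z)>.06
    a=a[w]; return w.sum(),np.percentile(a,[25,50,75]).round(3)
E
python3 - <<'E'
from h import *; from rig import bot,status,cams
def log(t):
    s=status.read_state(); print(t,s["time_s"],s["grip_width"]*95,s["eef_pos"].round(4),s["force"].round(1),[lidang(cams.grab_frame(n)) for n in("scene","top")])
log(.12)
for th in (.2,.28,.36,.44):
    p,qq=grasp(th,1,1); h=bot.move_linear(list(p),qq,rate=.06,f_stop=25); log((th,h))
    if h: break
E
```

```text
0.12 17.075 11.124159087614478 [0.5912 0.1453 0.1634] [-7.7  3.  -0.5] [(np.int64(2095), array([0.111, 0.117, 0.124])), (np.int64(1243), array([0.107, 0.117, 0.127]))]
(0.2, False) 17.5167 11.01441005775524 [0.5966 0.1441 0.1736] [-9.7  2.2  1. ] [(np.int64(2081), array([0.191, 0.197, 0.204])), (np.int64(1224), array([0.189, 0.198, 0.207]))]
(0.28, False) 17.9583 11.190149288059203 [0.6028 0.1427 0.1833] [-8.8  2.3  2.4] [(np.int64(2040), array([0.27 , 0.277, 0.284])), (np.int64(1124), array([0.271, 0.28 , 0.29 ]))]
(0.36, False) 18.4 11.570864681579888 [0.6097 0.1411 0.1925] [-8.9  1.8  2.7] [(np.int64(2134), array([0.351, 0.357, 0.363])), (np.int64(935), array([0.355, 0.363, 0.372]))]
(0.44, False) 18.8417 11.11463369778065 [0.6174 0.1394 0.2012] [-9.4  1.8  5.5] [(np.int64(2212), array([0.43 , 0.437, 0.444])), (np.int64(826), array([0.436, 0.444, 0.452]))]
```

The lid is following. I'll continue to 0.785.

```bash
python3 - <<'E'
from h import *; from rig import bot,status,cams
def log(t):
    s=status.read_state(); print(t,s["time_s"],s["grip_width"]*95,s["finger_force"],s["eef_pos"].round(4),s["force"].round(1),[lidang(cams.grab_frame(n)) for n in("scene","top")])
for th in (.52,.6,.68,.74,.785):
    p,qq=grasp(th,1,1); h=bot.move_linear(list(p),qq,rate=.06,f_stop=25); log((th,h))
    if h: break
bot.pause(.5); log("end")
d=cams.grab_frame("scene"); cv2.imwrite("pics/s5.png",d["frame"][:,:,::-1])
X=cloud(d); m=(X[...,2]>.132)&(X[...,2]<.156)&(np.abs((X-KNOB)@ex)<.012)&((X-KNOB)@ey<.1)&((X-KNOB)@ey>-.03)
print(m.sum(),((X[m]-KNOB)@ey).mean())
E
```

```text
(0.52, False) 19.2833 10.990459629047383 34.99967783689499 [0.6257 0.1375 0.2091] [-9.5  0.9  6.3] [(np.int64(2270), array([0.511, 0.518, 0.524])), (np.int64(809), array([0.517, 0.525, 0.532]))]
(0.6, False) 19.725 10.856433692074145 34.999752044677734 [0.6346 0.1355 0.2164] [-10.5   1.3   6.2] [(np.int64(2249), array([0.591, 0.598, 0.604])), (np.int64(847), array([0.599, 0.607, 0.613]))]
(0.68, False) 20.1667 11.250911895370596 35.00016689300537 [0.6441 0.1333 0.2229] [-9.2  1.1  7.1] [(np.int64(2225), array([0.672, 0.678, 0.684])), (np.int64(867), array([0.681, 0.688, 0.695]))]
(0.74, False) 20.5583 11.103072398262764 35.00031888484955 [0.6515 0.1316 0.2272] [-8.5  1.1  8.5] [(np.int64(2200), array([0.732, 0.738, 0.744])), (np.int64(822), array([0.744, 0.75 , 0.755]))]
(0.785, False) 20.9167 11.382509127709508 35.00029742717743 [0.6572 0.1303 0.2301] [-8.1  1.3  8.4] [(np.int64(2217), array([0.777, 0.783, 0.789])), (np.int64(783), array([0.789, 0.795, 0.8  ]))]
end 21.5167 11.141118044634348 35.000120401382446 [0.6571 0.1304 0.2301] [-7.2  1.   6.6] [(np.int64(2222), array([0.777, 0.783, 0.788])), (np.int64(795), array([0.79 , 0.796, 0.801]))]
63 0.05028787243218649
```

View pics/s5.png

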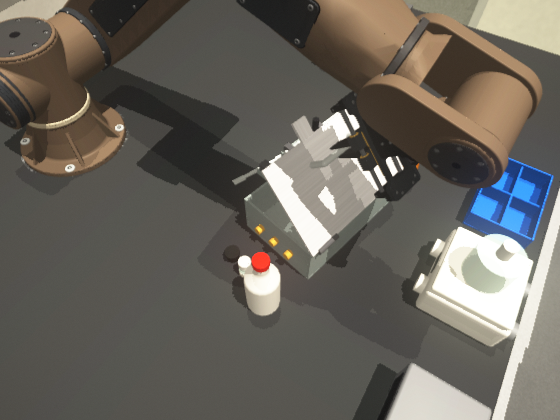

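The lid stands open at about 45° (0.783 and 0.796 rad in the two views) with the handle gripped. The knob is unmoved at its stop, at about (316,123), and the spatula, bottle, vial and stopper are where they were.

```bash
python3 -c "
from rig import bot
print(bot.close_job())"
```

```text
the job is handed in; nothing more can be done
None
```

The job is handed in: the bolt is fully back against its stop and the gripper is holding the lid open at about 45° (0.78–0.80 rad by camera), at about 21.5 s; the arm hid the beaker and jar in the last picture, so I didn't see those two at the end.

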